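Clip a coated plate onto the inspection stage

TASK

Load the long white coated glass plate into the small metal clip stage: lift the spring clip by its cross bar until it stays up, slide the long plate flat along the bed under the raised clip, white face up, from the open end until its end is at the back stop, centred and straight. Then swing the clip back down so that it presses on the plate, and let go.

Things in the scene. Friction and masses are not known exactly. Their poses are not given: they have to be found in the camera images.
- stage: Fixed aluminium clip stage, 165 x 60 x 8 mm base. Origin: centre of its underside; x runs from its open front end to its hinge end, y across, z up. Bed 32 mm wide, x -73 to 30 mm, top at z 14; back stop face at x 30, top at z 21; no side guides. Clip hinge axis (along y) at x 55, z 32, between cheeks to y +-19, z 39. A seated long plate: centre x -20, y 0, underside z 14, its back 25 mm under the pad.
- clip (a joint): Angle of the steel spring clip, rad. 0 = down on nothing (pad 50 mm before the hinge, 1.5 mm over the bed); about 0.13 = resting on a seated plate; 1.4 = fully up, nearly upright. It opens up and back (to stage +x). An over-centre spring, about 2 N at the bar, drives it down below 0.6 rad and up above, so it stays at either end.
- clip_handle (a point): Grip point on the clip's round cross bar (9 mm thick, along stage y), at stage y 43 mm; the bar sticks out on the +y side to y 59, free all round from y 20. At clip angle q it is at stage x = 55 - 56 cos q + 16 sin q, z = 32 + 56 sin q + 16 cos q (mm): -1, 48 when down; 61, 90 when up. It turns between fingers that pinch it along stage x.
- long_plate: Loose glass plate with a white upper face, 100 x 40 x 8 mm, 50 to 100 g, flat on the worktop. Origin: centre of its underside; x along its 100 mm length, y across its 40 mm width, z up (white face). Both ends are alike; hold it across its width near one end. A similar plate only 55 mm long also lies there and is not wanted.
Mind the look-alikes: they are no part of the job. Leave any orange look-alike of the long_plate alone.

How it is judged (in metres and radians):
On the way, in this order (a step that is already met when the one before it is completed fails the run):
1. the clip is up (value of joint clip above 1.1 rad), for 0.2 s.
2. the long plate is in its place on the bed under the raised clip (x of long_plate in the frame of stage between -0.036 and -0.014 m and y of long_plate in the frame of stage between -0.012 and 0.012 m and angle between the x axis of long_plate and the x axis of stage, either way round below 0.18 rad and z of long_plate in the frame of stage below 0.022 m and value of joint clip above 1.1 rad), for 0.2 s.
At the end, for the whole second after the job is handed in: The long plate lies flat, white face up, on the stage's bed, its end within about 16 mm of the back stop, within 12 mm of the middle and 10 degrees of straight, at rest, and the clip is down, resting on it (x of long_plate in the frame of stage between -0.036 and -0.014 m and y of long_plate in the frame of stage between -0.012 and 0.012 m and angle between the x axis of long_plate and the x axis of stage, either way round below 0.18 rad and z of long_plate in the frame of stage between 0.01 and 0.018 m and angle between long_plate's own z axis and vertical below 0.1 rad and value of joint clip between 0.08 and 0.19 rad and linear speed of long_plate below 0.02 m/s); the robot touches nothing.
It also fails if it takes over 61 s, if anything falls off the work surface, if the arm or the gripper's body presses on something with over 40 N, if the wrist force passes 120 N, or if a joint passes its speed limit or range.

ROBOT

A 6-joint arm with a two-finger parallel gripper is mounted at the origin on a cart in front of the work surface, level with it; the furniture and walls round the work are solid. World frame = base frame: x ahead of the robot, y to its left, z up, the work surface at z = 0. Lengths are in mm, angles in rad, forces in N, time in s.
With the tool pointing down it reaches from about 350 to 950 mm from the base axis. Payload 17.4 kg.
Tool frame: the origin (TCP) lies at the very end of the fingers, on their centre line; the grasp point (between the pads) lies 19 mm behind it; z points along the fingers, y is the line along which they close (so a half turn about z gives the same grasp; the last joint's range is limited). The gripper opens to 93 mm and grips with 3 to 60 N. Pads are 15 mm wide; open, the fingers measure 128 mm over their backs; the gripper's body (75 mm by 188 mm) begins 65 mm behind the grasp point.
Start: joints at [-0.771, 0.116, 1.442, -0, 1.584, -0.038], TCP at [501.638, -451.654, 218.646] pointing down, gripper open.
Joint ranges: [-2.83, 2.83], [-0.83, 2.19], [0.07, 2.5], [-1.14, 4.28], [0.01, 3], [-2.97, 2.97]. Speed limits (rad/s): [1.89, 1.89, 2.22, 3.14, 3.14, 3.14].

INTERFACE

Orientations are given as a unit quaternion [w, x, y, z].
In Python, from plant import goto, servo_line, goto_joints, set_gripper, pause, inverse_kinematics, observe, capture, camera_info, Unreachable, finish_job, boxes_of gives the robot as it stands. The module is installed in compiled form; this text tells all that it offers. Calls block until the motion is done:
- goto(position, orientation): joint-space move of the TCP to a pose.
- servo_line(position, ori=None, speed=150, guard=None): straight line of the TCP; ori=None keeps the orientation; speed is the mean speed in mm/s. With guard (N) it stops when the force on the tool has changed by that much, and returns True; else False.
- goto_joints(angles): joint-space move.
- set_gripper(opening, squeeze=None): finger opening in mm; squeeze is the grip in N (None keeps the last); returns when the fingers have stopped.
- pause(seconds).
- inverse_kinematics(position, orientation): joint angles nearest the present ones, or None.
- observe(): the state.
- capture(name): name is "scene" or "top" or "wrist"; returns the picture (400x640x3 uint8, red, green, blue); there is no depth.
- camera_info(name): a dict with "mtx" (3x3 intrinsics, pixels), "dist" ([k1, k2, p1, p2, k3] as OpenCV has them; the pictures are not rectified), "extrinsics" (4x4, takes a point from camera to world coordinates); the wrist camera has in their place "mount" (4x4, takes a point from camera to tool coordinates, whose origin is the TCP and whose axes are the flange's). Camera axes: x right, y down, z forward; pixel columns grow to the right and rows downward; lengths in mm; the calibration is good to about 2 mm. A picture is of the moment at which its call begins: read the wrist's pose just before it. camera_info takes no time and is no camera call.
A pose or a line that the arm cannot do raises Unreachable and nothing moves.
- finish_job(): hands the job in; it is judged then, once.
Trained networks look in the newest picture that a camera, given by its name, has taken for a name from the list of things; names that differ only in an ending like _2 or _b are one class to them, and where a whole thing is asked for, a point or a joint stands for the part that bears it (a point fixed in the world has none). Each returns a list of dicts, best first, with "p" (0 to 1); they miss things now and then, are a little off and sometimes report something else, mostly with a low value. They report only what shows in the picture. A call takes as long as a camera call. They do not tell look-alikes from the thing itself.
- boxes_of(camera, thing): "at" ([x, y, z] in mm, in world coordinates, good to about 4 mm: the middle of the surface that is visible of it).
The state is a dict: "clock": time; "joint_positions": joint angles; "joint_vel": joint speeds; "effort": joint torques, N m; "position": TCP position; "tool_rot": TCP orientation; "ft_force": force on the tool from outside, world axes, zero at the start; "ft_torque": the same for the moment, N m; "opening": finger opening in mm; "grasp_force": force on a finger pad.
Only numpy, scipy, OpenCV 4.12 (cv2) and the standard library are available. Lean on these libraries where they do the work, as an engineer would, in place of code of your own. Each camera call takes 0.05 s, during which the arm holds its last target. There are 200 camera calls.

## Working session

There is one attempt and no reset: what is moved stays moved. The work goes in short steps, each a Python script; the robot and the scene stay as the last script left them, time stands still between calls to the robot, and variables do not carry over. Pictures are saved under pics/ and viewed, at most 10 in all, crops included, and the job is handed in when it is done.

```bash
mkdir -p pics; python3 - <<'E'
from plant import *
import cv2
for c in ("scene","top"):
    im=capture(c); cv2.imwrite(f"pics/{c}0.png",im[:,:,::-1])
    for t in ("stage","clip","clip_handle","long_plate"):
        print(c,t,[([round(v) for v in d["at"]],round(d["p"],2)) for d in boxes_of(c,t)])
print(observe()["clock"],observe()["tool_rot"])
print(camera_info("top"));print(camera_info("wrist")["mount"])
E
```

```text
scene stage [([591, 17, 15], 0.67)]
scene clip [([599, 8, 38], 0.83)]
scene clip_handle [([599, 7, 34], 0.8)]
scene long_plate [([469, -192, 8], 0.71)]
top stage [([596, 4, 8], 0.67)]
top clip [([610, 5, 33], 0.91), ([596, 5, 8], 0.36)]
top clip_handle [([608, 10, 35], 0.83)]
top long_plate [([462, -192, 10], 0.83), ([384, -78, 9], 0.61)]
0.5 [-3.65109462e-05  9.13536038e-01  4.06757798e-01 -5.62431722e-06]
{'mtx': array([[493.23563331,   0.        , 324.95109185],
       [  0.        , 493.23563331, 200.33172574],
       [  0.        ,   0.        ,   1.        ]]), 'dist': array([0.02158752, 0.        , 0.        , 0.        , 0.        ]), 'extrinsics': array([[ 2.07249756e-02, -9.92268876e-01,  1.22364015e-01,
         4.22871626e+02],
       [-9.99743213e-01, -1.94464512e-02,  1.16336934e-02,
         1.62677248e+01],
       [-9.16420598e-03, -1.22573702e-01, -9.92417102e-01,
         8.97287083e+02],
       [ 0.00000000e+00,  0.00000000e+00,  0.00000000e+00,
         1.00000000e+00]])}
[[ 2.37454769e-04 -9.60871952e-01 -2.76992843e-01  7.69273349e+01]
 [ 9.99999927e-01  1.44878568e-04  3.54684250e-04  4.53166393e-01]
 [-3.00675822e-04 -2.76992907e-01  9.60871916e-01 -1.65261590e+02]
 [ 0.00000000e+00  0.00000000e+00  0.00000000e+00  1.00000000e+00]]
```

View pics/top0.png

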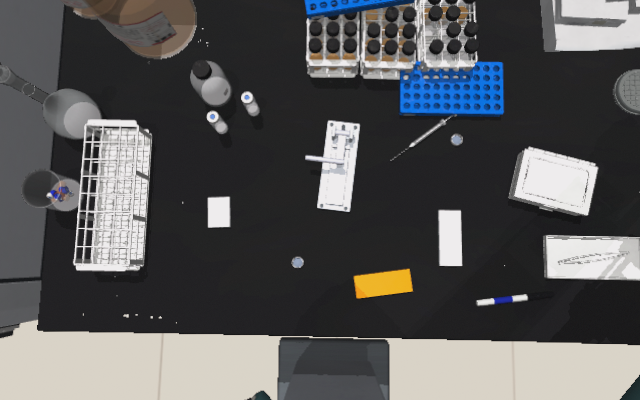

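View pics/scene0.png

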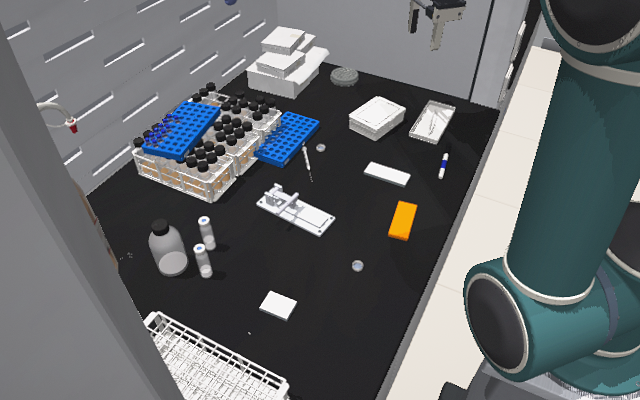

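```bash
cat > h.py <<'E'
from plant import *
import numpy as np, cv2
from scipy.spatial.transform import Rotation as R
def quat(yaw):  # tool down, tool x axis at yaw in the world
    m=np.array([[np.cos(yaw),np.sin(yaw),0],[np.sin(yaw),-np.cos(yaw),0],[0,0,-1]])
    return R.from_matrix(m).as_quat(scalar_first=True)
def cam(name,o=None):
    i=camera_info(name)
    if name!="wrist": return i,i["extrinsics"]
    T=np.eye(4);T[:3,:3]=R.from_quat(o["tool_rot"],scalar_first=True).as_matrix();T[:3,3]=o["position"]
    return i,T@i["mount"]
def unproj(i,T,px,z):
    u=cv2.undistortPoints(np.array(px,float).reshape(-1,1,2),i["mtx"],i["dist"])[:,0]
    d=np.c_[u,np.ones(len(u))]@T[:3,:3].T
    return T[:3,3]+d*((z-T[2,3])/d[:,2])[:,None]
def look(fn):
    o=observe(); im=capture("wrist"); cv2.imwrite(fn,im[:,:,::-1])
    i,T=cam("wrist",o); np.savez(fn+".npz",T=T); return im,i,T
def white_rects(im,i,T,z,off=(0,0)):
    m=((im.min(2)>150)).astype(np.uint8)
    for c in cv2.findContours(m,0,2)[0]:
        if cv2.contourArea(c)<300: continue
        p=unproj(i,T,c.reshape(-1,2)+np.array(off),z)[:,:2].astype(np.float32)
        (c0,s,a)=cv2.minAreaRect(p)
        if s[0]<s[1]: a+=90
        if 35<min(s)<75 and 80<max(s)<180: print(np.round(c0,1),np.round(s,1),"long axis deg",round((a+90)%180-90,2))
E
python3 - <<'E'
from h import *
i,T=cam("top"); im=cv2.imread("pics/top0.png")
white_rects(im,i,T,8)
goto([590,-20,260],quat(np.pi/2-0.1))
im,i,T=look("pics/w1.png"); white_rects(im,i,T,8)
for t in ("stage","clip","clip_handle"): print(t,[(np.round(d["at"]),d["p"]) for d in boxes_of("wrist",t)])
print(observe()["clock"],observe()["joint_positions"])
E
```

```text
[ 470.1 -198.9] [39.3 99.5] long axis deg -0.47
[ 471.8 -191.7] [39.2 99.8] long axis deg -5.34
stage [(array([601.,   6.,  12.]), 0.72), (array([609.,   6.,  37.]), 0.5)]
clip [(array([609.,   5.,  34.]), 0.58)]
clip_handle [(array([609.,   5.,  38.]), 0.97)]
2.325 [-7.82787544e-02 -7.57026963e-02  1.57004887e+00 -5.99780486e-05
  1.64746500e+00  2.28873042e-02]
```

View pics/w1.png

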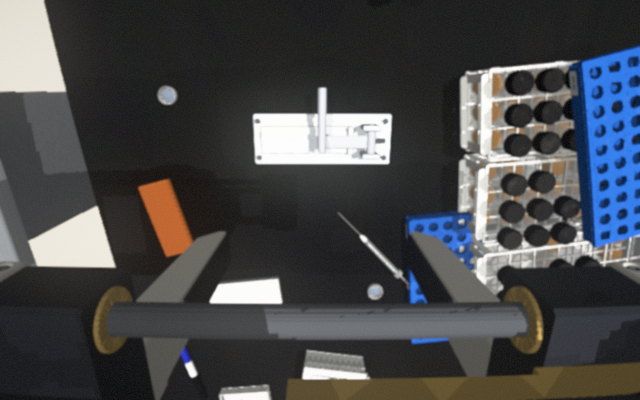

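```bash
python3 - <<'E'
import cv2
im=cv2.imread("pics/w1.png")[75:185,235:405]
cv2.imwrite("pics/w1c.png",cv2.resize(im,None,fx=4.7,fy=4.7,interpolation=cv2.INTER_CUBIC))
E
```

```text
(no output)
```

View pics/w1c.png

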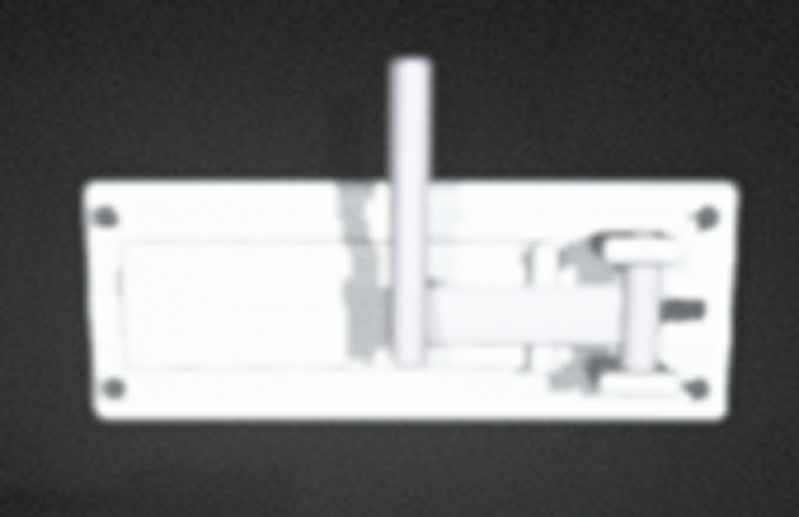

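```bash
cat >> h.py <<'E'
def S(): # stage centre, yaw
    d=np.load("stage.npy"); return d[:2],d[2]
def w(x,y,z): # stage -> world
    c,a=S(); return [c[0]+x*np.cos(a)-y*np.sin(a), c[1]+x*np.sin(a)+y*np.cos(a), z]
def to_stage(p):
    c,a=S(); d=np.asarray(p)[:,:2]-c
    return d@np.array([[np.cos(a),-np.sin(a)],[np.sin(a),np.cos(a)]])
E
python3 - <<'E'
from h import *
i=camera_info("wrist"); T=np.load("pics/w1.png.npz")["T"]
f=lambda p:(np.array(p,float)+.5)/4.7-.5+[235,75]
p=unproj(i,T,f([(83,180),(741,180),(727,420),(95,418)]),8)[:,:2]
ref=np.array([[-82.5,30],[82.5,30],[82.5,-30],[-82.5,-30.]])
c=p.mean(0); q=p-c
a=np.arctan2((ref[:,0]*q[:,1]-ref[:,1]*q[:,0]).sum(),(ref*q).sum())
np.save("stage.npy",[*c,a]); print(c,a); print(to_stage(p).round(1))
print(to_stage(unproj(i,T,f([(411,60)]),48)), to_stage(unproj(i,T,f([(105,216),(708,216),(700,389),(114,389)]),8)))
E
```

```text
[598.36645875   4.33080122] -0.10235777184391079
[[-82.8  30.4]
 [ 82.8  30.7]
 [ 82.6 -30.7]
 [-82.6 -30.4]]
[[-0.90800235 58.56744798]] [[-77.63182705  21.49218144]
 [ 74.87391254  21.7228485 ]
 [ 75.10741107 -22.54098802]
 [-77.26489517 -22.75698601]]
```

```bash
cat >> h.py <<'E'
def bar(q,up=-16,y=43): return w(55-56*np.cos(q)+16*np.sin(q),y,32+56*np.sin(q)+16*np.cos(q)+up)
def st(*n):
    o=observe(); print(*n,round(o["clock"],2),np.round(o["position"],1),"F",np.round(o["ft_force"],1),"open",round(o["opening"],1),"g",round(o["grasp_force"],1))
E
python3 - <<'E'
from h import *
a=S()[1]; Q=quat(np.pi/2+a)
set_gripper(40,20)
goto(bar(0,60),Q); st()
print(servo_line(bar(0),speed=120,guard=12)); st()
set_gripper(0,20); st("grip")
for q in np.linspace(0.1,1.36,10):
    servo_line(bar(q),speed=100)
    if int(q*100)%3==0: st(q)
st("up"); set_gripper(40); st("open")
servo_line(bar(1.38,50),speed=150)
# view of plate
goto([471,-195,200],quat(a))
im,i,T=look("pics/w2.png"); white_rects(im,i,T,8); st()
print(observe()["joint_positions"])
E
```

```text
4.02 [602.4  46.9 109.6] F [0.2 0.1 0.8] open 40.1 g 0.0
False
4.8 [602.3  47.1  33. ] F [0.4 0.5 0.2] open 39.9 g 0.0
grip 5.42 [601.2  47.3  32. ] F [-6.2  1.2  3.6] open 8.1 g 20.0
0.24000000000000002 5.92 [606.4  46.9  45.2] F [-11.7   1.7   4.1] open 8.3 g 20.0
0.66 6.67 [623.5  45.2  64.7] F [-10.7   1.5  13.9] open 7.9 g 20.0
1.08 7.42 [645.6  42.8  73.3] F [ 0.6 -0.1  5.8] open 8.2 g 20.0
up 7.92 [661.4  41.1  73.9] F [1.4 0.7 1.7] open 8.0 g 20.0
open 8.63 [661.4  41.1  74.1] F [ 0.1 -0.2 -0.7] open 39.7 g 0.0
[ 226.3 -209.3] [94.4 61.2] long axis deg 83.95
[ 181.3 -488.9] [41.9 95. ] long axis deg -5.36
[241.3 150.8] [ 42.6 103. ] long axis deg -5.5
[ 470.  -198.2] [99.6 39.9] long axis deg 0.51
[587.4   3.9] [ 59.6 143.3] long axis deg -5.84
10.46 [ 471.4 -194.5  199.4] F [ 0.1  0.1 -0.1] open 40.3 g 0.0
[-4.41442585e-01 -2.43051951e-01  1.81486993e+00  1.65637318e-04
  1.57066811e+00  1.22938895e+00]
```

View pics/w2.png

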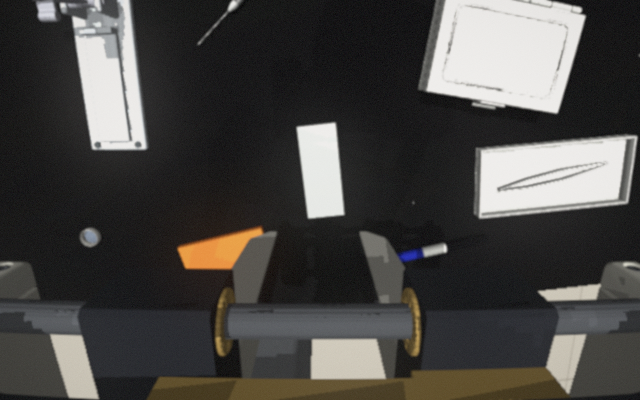

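```bash
python3 - <<'E'
from h import *
a=S()[1]; b=0.009; P=np.array([470,-198.2]); g=P-28*np.array([np.cos(b),np.sin(b)])
set_gripper(62)
goto([*g,60],quat(b))
print(servo_line([*g,3],speed=80,guard=8)); st()
set_gripper(30,40); st("grip")
z0=observe()["position"][2]; np.save("z0.npy",z0)
servo_line([*g,80],speed=150)
goto(w(-105-28,0,80),quat(a))
servo_line(w(-105-28,0,z0+19),speed=120); st("front")
im,i,T=look("pics/w3.png"); white_rects(im,i,T,27)
print(to_stage([observe()["position"]]))
print([(to_stage([d["at"]]).round(),d["at"],d["p"]) for d in boxes_of("wrist","long_plate")])
E
```

```text
False
12.54 [ 442.3 -198.6    3.4] F [-0.1 -0.4  0.3] open 61.8 g 0.0
grip 13.05 [ 442.1 -198.5    3.2] F [-0.6 -0.5  2.4] open 39.1 g 40.0
front 15.22 [466.3  17.5  22.6] F [ 0.4 -0.   0.4] open 39.2 g 40.0
[524.2  11.5] [ 52.6 117. ] long axis deg -5.81
[[-132.4785958    -0.25412694]]
[(array([[-99.,  -1.]]), [499.4, 13.4, 28.9], 0.7), (array([[-173., -142.]]), [411.3, -118.9, 2.4], 0.53)]
```

View pics/w3.png

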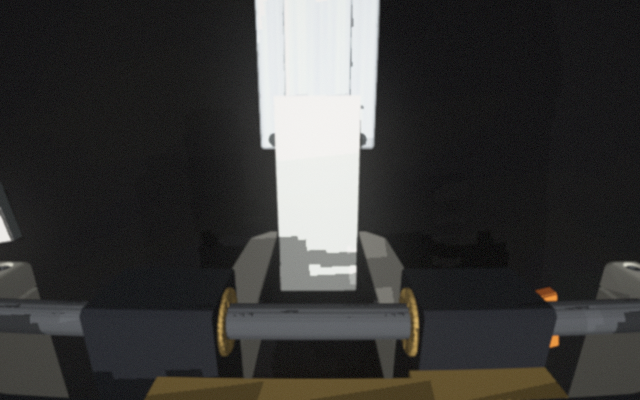

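```bash
python3 - <<'E'
from h import *
a=S()[1]; z0=float(np.load("z0.npy"))
i=camera_info("wrist"); T=np.load("pics/w3.png.npz")["T"]
e=to_stage(unproj(i,T,[(275,97),(361,97)],27)); print("lead end",e)
off=observe(); lead=e[:,0].mean()-to_stage([off["position"]])[0,0]; print("lead",lead)
lead=np.clip(lead,74,84); y=np.clip(-e[:,1].mean(),-3,3)
xt=28-lead
servo_line(w(-132,y,z0+15.5),speed=60,guard=8); st()
print(servo_line(w(xt-10,y,z0+15.5),speed=90,guard=10)); st("in")
print(servo_line(w(xt,y,z0+15.5),speed=40,guard=8)); st("in")
p=to_stage([observe()["position"]])[0]
print(servo_line(w(p[0],p[1],z0+13.8),speed=20,guard=5)); st("down")
set_gripper(62); st("open")
pause(.2)
p=to_stage([observe()["position"]])[0]
servo_line(w(p[0],p[1],60),speed=120)
servo_line(w(-100,0,200),speed=200)
im,i,T=look("pics/w4.png"); st()
E
```

```text
lead end [[-56.11467404  18.4664078 ]
 [-56.12785961 -20.28258925]]
lead 76.29939175610924
15.57 [467.2  18.8  18.8] F [ 0.1 -0.  -0.3] open 38.7 g 40.0
False
in 16.54 [540.1  11.2  18.6] F [ 0.1 -0.3 -0.6] open 39.2 g 40.0
False
in 16.94 [550.7  10.1  18.7] F [ 0.7 -0.1  0. ] open 39.3 g 40.0
False
down 17.19 [550.7  10.2  17.2] F [-1.9  0.2  3.9] open 39.6 g 40.0
open 17.79 [550.7  10.2  17. ] F [ 0.  -0.1 -0.1] open 61.8 g 0.0
19.45 [498.7  14.5 198.3] F [ 0.1 -0.8 -0.4] open 61.7 g 0.0
```

View pics/w4.png

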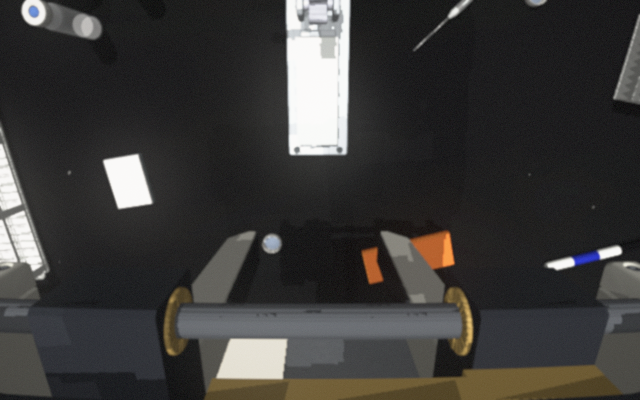

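```bash
python3 - <<'E'
from h import *
a=S()[1]; Q=quat(np.pi/2+a)
set_gripper(40,20)
goto(bar(1.38,70),Q); st()
print(servo_line(bar(1.38),speed=100,guard=12)); st()
set_gripper(0,20); st("grip")
for q in np.linspace(1.26,0.15,10):
    servo_line(bar(q),speed=90)
    if q<.6: st(round(q,2))
set_gripper(30); st("open")
servo_line(bar(0.13,60),speed=120)
goto(w(-60,0,260),quat(a)); 
im,i,T=look("pics/w5.png"); st()
cv2.imwrite("pics/w5c.png",cv2.resize(im[0:200,220:420,::-1],None,fx=3,fy=3,interpolation=cv2.INTER_CUBIC))
for t in ("clip_handle","long_plate"): print(t,[(to_stage([d["at"]]).round(),np.round(d["at"]),d["p"]) for d in boxes_of("wrist",t)])
E
```

```text
21.41 [662.4  40.9 160.2] F [ 0.2  0.4 -0.1] open 40.2 g 0.0
False
22.42 [662.9  41.   74.8] F [ 0.5 -0.1  0.1] open 40.0 g 0.0
grip 23.03 [662.7  40.9  74.2] F [ 2.4 -0.1 -0. ] open 8.1 g 20.0
0.52 24.78 [616.5  45.7  57. ] F [ 0.9  2.1 -2.3] open 8.4 g 20.0
0.4 25.03 [611.7  46.1  51.7] F [ 2.   2.  -2.7] open 7.8 g 20.0
0.27 25.28 [607.8  46.5  45.9] F [ 4.   1.3 -4.4] open 8.0 g 20.0
0.15 25.53 [604.5  46.9  39.6] F [ 3.4  2.4 -3.5] open 8.6 g 20.0
open 26.12 [604.8  46.9  40.2] F [-0.3  1.   0.2] open 30.0 g 0.0
28.3 [538.7  10.5 259.2] F [ 0.  -0.8 -0.4] open 29.9 g 0.0
clip_handle [(array([[13.,  1.]]), array([611.,   4.,  40.]), 0.6)]
long_plate [(array([[-190., -121.]]), array([397., -96.,   6.]), 0.78), (array([[-27.,   2.]]), array([571.,   9.,  25.]), 0.72)]
```

View pics/w5c.png

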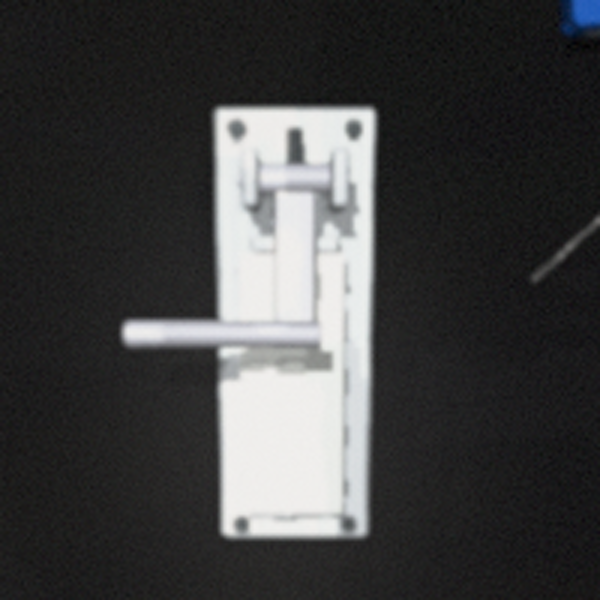

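```bash
python3 - <<'E'
from h import *
i=camera_info("wrist"); T=np.load("pics/w5.png.npz")["T"]
f=lambda p:(np.array(p,float)+.5)/3-.5+[220,0]
print(to_stage(unproj(i,T,f([(346,270),(346,500),(290,517)]),22)).round(1), to_stage(unproj(i,T,f([(346,270),(346,500),(290,517)]),14)).round(1))
print(to_stage(unproj(i,T,f([(125,333)]),55)), to_stage(unproj(i,T,f([(216,108),(376,108),(368,536),(222,536)]),8)))
im=cv2.imread("pics/w5.png"); r=im[130,285:350].mean(1).astype(int);print(r)
E
```

```text
[[ 23.1 -19.6]
 [-64.4 -20.9]
 [-71.3   1.2]] [[ 23.2 -20. ]
 [-66.  -21.3]
 [-73.1   1.2]]
[[ 1.47827478 58.60728609]] [[ 81.76341425  28.96439024]
 [ 81.86729563 -30.72108215]
 [-82.34910706 -30.95148799]
 [-82.44175701  29.34738177]]
[ 41  45  43  43  43  40  56 110 184 227 236 238 237 238 237 237 236 238
 238 238 238 238 237 238 237 238 237 238 237 238 238 237 238 238 238 237
 238 238 238 239 237 238 236 235 234 234 234 233 227 192 174 196 217 220
 221 220 216 187 126  66  43  42  36  40  37]
```

```bash
python3 -c "
from plant import *
print(finish_job())"
```

```text
the job is handed in; nothing more can be done
None
```

The long white plate is loaded in the clip stage with the clip down on it. In the last picture its centre measured about x −21 mm, centred within about 1 mm and straight, and the bar position matched a clip angle of about 0.13 rad. I handed the job in at about 28 s, but no verdict came back.

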